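# Fit the C-shaped depth stop to the dibber press

### The arm

A 6-joint arm with a two-finger parallel gripper is mounted at the origin on the work surface. World frame = base frame: x ahead of the robot, y to its left, z up, the work surface at z = 0. Lengths are in m, angles in rad, forces in N, time in s.
With the tool pointing down it reaches from about 0.275 to 0.75 m from the base axis. Payload 10.2 kg.
Tool frame: the origin (TCP) lies midway between the tips of the shut fingers; the grasp point (between the pads) lies 19 mm behind it (ctrl.grip_depth is the distance from the TCP to the grasp point, in m); z points along the fingers, y is the direction in which the jaws open and shut (so a half turn about z gives the same grasp; the last joint's range is limited). The gripper opens to 85 mm and grips with 20 to 120 N. Pads are 22 mm wide; open, the fingers measure 114 mm over their backs; the gripper's body (76 mm by 85 mm) begins 54 mm behind the grasp point. The pads swing forward as they close: fully open they stand 13 mm farther back than shut.
Start: joints at [1.024, 0.313, 1.498, -0, 1.331, -0.223], TCP at [0.167, 0.498, 0.231] pointing down, gripper open.
Joint ranges: [-2.94, 2.94], [-0.97, 2.17], [0.19, 2.56], [-1.23, 4.37], [0.02, 3.11], [-2.88, 2.88]. Speed limits (rad/s): [2.39, 2.39, 3.01, 3.14, 3.14, 3.14].

### API

Orientations are given as [roll, pitch, yaw] about the fixed x, y, z axes, in that order (R = Rz(yaw) Ry(pitch) Rx(roll)).
In Python, from cell import ctrl gives the robot as it stands. The module is installed in compiled form; this text tells all that it offers.
- The arm moves only by the tool arm_command, never from a script. Its arguments are lists of equal length, an entry for each row: "gripper": the gripper command: -1 is fully open, 1 is shut, values between are in proportion; "offset": the shift along the tool's x, y, z scaled (see below), a list of three; "turn": the turn about the tool's z scaled (see below). A call has 1 to 8 rows; each row shifts and turns the pose as measured when the row begins, along the tool's axes as they then stand; what a row does not reach is not made up. The controller multiplies each number of a shift by 0.04 m and each number of a turn by 0.08 rad. A row lasts 1/10 s, in which the tool goes at most 50 mm and 8.59 degrees, less where a joint would pass 70% of its speed; a pose out of reach is approached as far as the arm can. A call with a number of a shift or a turn outside -1 to 1 is refused whole. A call with a gripper value outside its range is refused whole. The fingers move at their own pace and stop on an object; "force" is the grip in N (left out, the last holds). Time passes only in rows, so rows that do not move let the fingers close. It gives the time, the measured TCP pose, the force and the opening at its end, in the units of the state.
- ctrl.state(): the state, without advancing time (a new reading comes with each control period).
- ctrl.get_image(name): name is "scene" or "top" or "wrist"; returns a dict with "pixels" (400x640x3 uint8, blue, green, red), "z_map" (400x640 float32, m along the optical axis (not along the pixel's ray), 0 where there is no reading), "K" (3x3 intrinsics, pixels), "dist_coeffs" ([k1, k2, p1, p2, k3] as OpenCV has them; the pictures are not rectified), "rvec" (rotation vector, rad) and "tvec" (3), from world to camera coordinates, as OpenCV has them. Camera axes: x right, y down, z forward; pixel columns grow to the right and rows downward; lengths in m; the calibration is good to about 2 mm. A picture is of the moment at which its call begins.
- ctrl.hand_in(): hands the job in, once; it reports no verdict.
The state is a dict: "time": time; "q": joint angles; "dq": joint speeds; "joint_torque": joint torques, N m; "tcp_pos": TCP position; "tool_rot": TCP orientation; "contact_force": force on the tool from outside, world axes, zero at the start; "ft_torque": the same for the moment, N m; "finger_gap": finger opening in m.
Only numpy, scipy, OpenCV 4.12 (cv2) and the standard library are available. Lean on these libraries where they do the work, as an engineer would, in place of code of your own. Each camera call takes 0.05 s, during which the arm holds its last target.

### The job

Take the open C-shaped depth spacer from the bench and slide it sideways, lying flat on the press's bridge, onto the press rod under the knob, and push it fully home until you feel the back of its bore bear firmly on the rod; let go of it, then press the knob down until it bears firmly on the spacer, and leave it there. Feel your way: firmly means 8 to 10 N; never push harder than 20 N with the spacer or on the knob; leave the closed ring spacer and the small pot where they are.

Things in the scene. Friction and masses are not known exactly. Their poses are not given: they have to be found in the camera images.
- spacer_bore (a point): Open C-shaped spacer of bare aluminium, 16 mm thick, 0.1 to 0.2 kg, lying flat. This point: centre of its bore, on its underside. x points out through the gap, z up; the handle runs along -x. Bore 21 mm across, closed behind at x = -10.5 mm; straight throat of the gap 18 mm wide, x = 3 to 10 mm; lips flare to about 31 mm wide at their tips, x = 24 mm. 50 mm wide over all.
- spacer_fin (a point): Centre of the upright grip fin of the C-shaped spacer: 40 mm long along the spacer's x, 10 mm thick along its y, 48 mm tall (this point is half-way up, 24 mm above the spacer's underside and 72 mm behind the bore centre). A neck 18 mm wide and 16 mm high joins fin and C. Axes as spacer_bore.
- ring_fin (a point): Centre of the same grip fin on the other spacer, which is a closed ring and cannot be fitted: to be left alone.
- press_rod (a point): Bench-fixed dibber press: steel bridge plate 130 mm deep (x), 200 wide (y), 12 thick, its level top 112 to 120 mm above the bench, on two uprights. This point: axis of the upright steel rod, 16 mm in diameter, at the bridge's top face; z up. The front edge, 65 mm from the rod on the -x side, faces roughly the robot. Only the rod and low bolt heads by the side edges stand on the bridge.
- knob_top (a point): Centre of the flat top of the wooden knob on the rod, 40 mm across and about 34 mm in diameter where flat. The flat underside of the knob's steel flange, 42 mm across, is 34 mm below this point.
- plunger (a joint): How far rod and knob have been pressed down, m. At 0 the flange's underside is 28 mm above the bridge; it starts between 0 and 7 mm; on the 16 mm spacer it comes to rest at 12 mm. Sliding friction of about 4.5 N keeps it where it is left; about 2.5 N of push moves it down. It meets the spacer hard: then each 0.5 mm more of push adds 10 N or more.
- small_pot: Small terracotta pot, 70 mm across, 65 mm tall, standing near the spacers: to be left alone. Origin under its centre.
- spacer: The C-shaped spacer as a body; same frame as spacer_bore.
- press: The whole press; its origin lies on the rod axis, 120 mm below the bridge's top face; axes as press_rod.

How it is judged:
By the outcome, as a careful person would: the job done as asked, in the order asked, and still so for the second after the job is handed in, with the robot touching nothing.
It also fails if it takes over 72 s, if anything falls off the work surface, if the arm or the gripper's body presses on something with over 40 N, if the wrist force passes 120 N, or if a joint passes its speed limit or range.

## Working session

There is one attempt and no reset: what is moved stays moved. The work goes in short steps, Python scripts to look and compute and a tool call to move; the robot and the scene stay as the last step left them, time stands still between calls to the robot, and variables do not carry over. Pictures are saved under pics/ and viewed, and the job is handed in when it is done.

Besides the shell and the picture viewer there is one more tool, called after "Request:" as name(argument=value, ...) on one line, values as JSON. arm_command: Moves the arm, as the interface text tells. Its arguments: {"type":"object","properties":{"gripper":{"type":"array"},"offset":{"type":"array"},"turn":{"type":"array"},"force":{"type":"number"}},"required":["gripper","offset","turn"]}

```bash
mkdir -p pics; cat > h.py <<'E'
import numpy as np, cv2
from cell import ctrl
def grab(n,tag):
    im=ctrl.get_image(n); cv2.imwrite(f'pics/{tag}.png',im['pixels']); np.savez(f'{tag}.npz',**im); return im
def world(im):
    K=im['K'];h,w=im['z_map'].shape
    u,v=np.meshgrid(np.arange(w),np.arange(h))
    p=cv2.undistortPoints(np.stack([u,v],-1).reshape(-1,1,2).astype(np.float64),K,im['dist_coeffs']).reshape(h,w,2)
    z=im['z_map'].astype(float)
    P=np.dstack([p[...,0]*z,p[...,1]*z,z]); R=cv2.Rodrigues(np.array(im['rvec'],float))[0]
    W=(P-np.array(im['tvec']).ravel())@R
    W[z==0]=np.nan
    return W
E
python3 - <<'E'
from h import *
for n in ['scene','top','wrist']:
    im=grab(n,n+'0')
    R=cv2.Rodrigues(np.array(im['rvec'],float))[0]; print(n,(-R.T@np.array(im['tvec']).ravel()).round(3),R[2].round(2),im['K'][0,0])
s=ctrl.state(); print(s['time'],s['tcp_pos'],s['tool_rot'],s['contact_force'],s['finger_gap'],ctrl.grip_depth)
E
```

```text
scene [0.945 0.198 0.639] [-0.58 -0.35 -0.74] 392.90549726783155
top [ 0.399 -0.071  0.865] [ 0.19  0.01 -0.98] 399.11638878746606
wrist [0.102 0.52  0.372] [ 0.25 -0.09 -0.96] 307.4326720950457
0.15 [0.16698367 0.49755864 0.230898  ] [-3.14069910e+00 -1.81563102e-04  2.81777276e+00] [ 0.65163631 -0.03685928  0.68280176] 0.08493188882340609 0.0187
```

View pics/scene0.png

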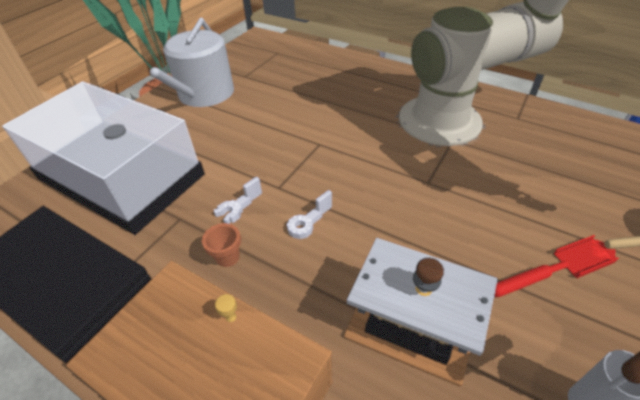

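View pics/top0.png

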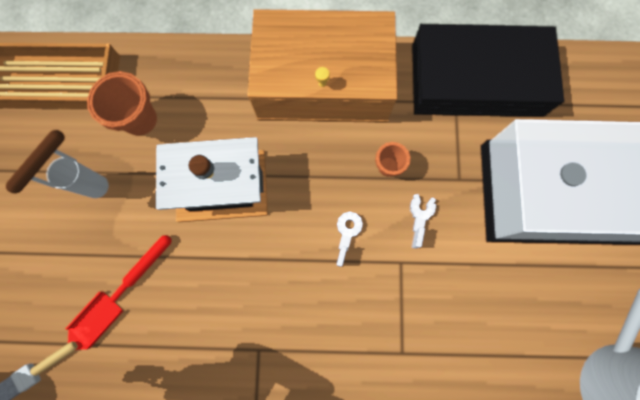

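View pics/wrist0.png

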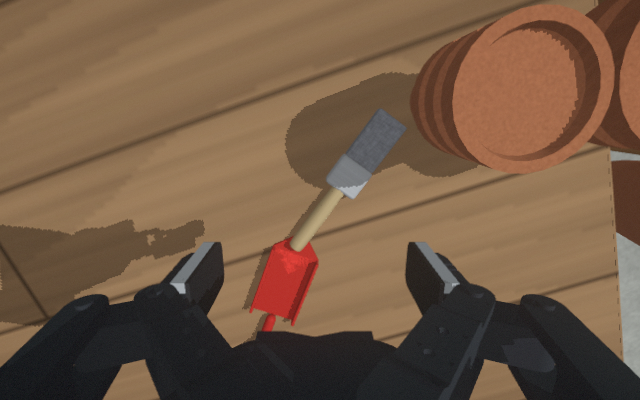

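The top view shows the C spacer at about (423,205) with its fin at (418,240), the ring at (348,222), the pot at (392,157) and the press knob at (200,165). The scene view agrees. Next I'll measure them from the depth maps.

```bash
python3 - <<'E'
from h import *
T=dict(np.load('top0.npz'));S=dict(np.load('scene0.npz'))
WT=world(T);WS=world(S)
for W,n,pts in((WT,'top',[(200,165),(418,240),(419,225),(415,200),(432,203),(392,157),(210,190),(460,220),(343,255)]),(WS,'scene',[(430,266),(253,186),(400,290),(230,210),(300,180)])):
    for u,v in pts: print(n,u,v,W[v,u].round(4))
for W,n in((WT,'top'),(WS,'scene')):
    # fin
    for nm,(x0,x1,y0,y1) in dict(all=(.2,.62,-.35,.3)).items():
        pass
    m=(W[...,2]>.006)&(W[...,2]<.07)&(W[...,0]>.2)&(W[...,0]<.55)&(W[...,1]<.0)&(W[...,1]>-.35)
    k,lab,st,c=cv2.connectedComponentsWithStats(m.astype(np.uint8))
    for i in range(1,k):
        if st[i,4]>60:
            P=W[lab==i]; print(n,st[i],P.mean(0).round(3),P.min(0).round(3),P.max(0).round(3))
            F=P[(P[:,2]>.036)]
            if len(F)>10:
                c0=F.mean(0);w,v=np.linalg.eigh(np.cov(F[:,:2].T));print('  fin',len(F),c0.round(4),F.min(0).round(3),F.max(0).round(3),'dir',v[:,1].round(3),np.median(F[:,2]))
    # knob, bridge
    B=(W[...,2]>.1)&(W[...,2]<.128)&(W[...,0]>.25)&(W[...,0]<.65)&(W[...,1]>.05)&(W[...,1]<.42)
    k,lab,st,c=cv2.connectedComponentsWithStats(B.astype(np.uint8)); i=1+np.argmax(st[1:,4]);P=W[lab==i]
    print(n,'bridge',len(P),np.median(P[:,2]),cv2.minAreaRect((P[:,:2]*1000).astype(np.float32)))
    Kn=(W[...,2]>.14)&(W[...,2]<.2)&(W[...,0]>.3)&(W[...,0]<.6)&(W[...,1]>.1)&(W[...,1]<.35)
    P=W[Kn];zt=np.percentile(P[:,2],95);Q=P[P[:,2]>zt-.004];print(n,'knob',len(P),zt,len(Q),Q.mean(0).round(4),cv2.minEnclosingCircle((Q[:,:2]*1000).astype(np.float32)))
E
```

```text
top 200 165 [0.598  0.1565 0.1698]
top 418 240 [ 0.4836 -0.2639  0.0457]
top 419 225 [ 0.519  -0.2741  0.0148]
top 415 200 [ 0.573  -0.2663  0.0169]
top 432 203 [ 0.5675 -0.3033  0.0151]
top 392 157 [ 0.6715 -0.2192  0.0089]
top 210 190 [0.565  0.1521 0.111 ]
top 460 220 [nan nan nan]
top 343 255 [ 0.4493 -0.1104  0.051 ]
scene 430 266 [0.6014 0.1598 0.1739]
scene 253 186 [ 0.492  -0.2639  0.0379]
scene 400 290 [0.6217 0.1306 0.1144]
scene 230 210 [ 0.5519 -0.2887  0.003 ]
scene 300 180 [ 0.3926 -0.2072  0.0006]
top [412 211  23  38 414] [ 0.515 -0.274  0.025] [ 0.47  -0.307  0.006] [ 0.55 -0.26  0.05]
  fin 116 [ 0.4901 -0.268   0.0462] [ 0.471 -0.277  0.037] [ 0.51  -0.261  0.05 ] dir [-0.978  0.211] 0.0469637381010069
top [337 212  26  55 594] [ 0.499 -0.121  0.021] [ 0.429 -0.152  0.006] [ 0.544 -0.1    0.051]
  fin 98 [ 0.4486 -0.1083  0.0473] [ 0.429 -0.117  0.04 ] [ 0.468 -0.101  0.051] dir [-0.972  0.234] 0.04735572054676569
top bridge 5475 0.11298804001916553 ((596.8461303710938, 160.17955017089844), (124.01592254638672, 201.5307159423828), 5.481227397918701)
top knob 292 0.17270537411845133 157 [0.592  0.1599 0.1711] ((597.009521484375, 160.07147216796875), 18.318113327026367)
scene [223 177  38  35 479] [ 0.51  -0.27   0.026] [ 0.473 -0.307  0.006] [ 0.55  -0.26   0.052]
  fin 132 [ 0.4946 -0.2671  0.0456] [ 0.473 -0.277  0.036] [ 0.513 -0.26   0.052] dir [-0.973  0.233] 0.04740296216925891
scene [287 190  45  48 805] [ 0.495 -0.116  0.022] [ 0.432 -0.152  0.006] [ 0.546 -0.099  0.052]
  fin 127 [ 0.4527 -0.1069  0.0459] [ 0.432 -0.115  0.036] [ 0.47  -0.099  0.052] dir [-0.966  0.257] 0.047907931962453895
scene bridge 7512 0.11498179269382085 ((596.825927734375, 160.34207153320312), (122.29429626464844, 202.31764221191406), 4.887598514556885)
scene knob 180 0.17429963812002985 173 [0.5934 0.161  0.173 ] ((599.218017578125, 160.7291259765625), 17.87224769592285)
```

```bash
cat >> h.py <<'E'
from scipy.spatial.transform import Rotation as Ro
def rel(t,yaw):
    s=ctrl.state(); R=Ro.from_euler('xyz',s['tool_rot']).as_matrix()
    d=R.T@(np.array(t)-s['tcp_pos']); r=s['tool_rot']
    dy=(yaw-r[2]+np.pi)%(2*np.pi)-np.pi
    print('t',round(s['time'],2),'units',(d/.04).round(2),'turn units',round(-dy/.08,2),'tcp',s['tcp_pos'].round(4),'rot',r.round(4),'F',s['contact_force'].round(2),'M',s['ft_torque'].round(2),'gap',round(s['finger_gap'],4))
E
python3 -c "
from h import *
rel([.4915,-.2675,.20],np.pi-.22)"
```

```text
t 0.15 units [-13.78 -15.55   0.78] turn units -1.3 tcp [0.167  0.4976 0.2309] rot [-3.1407e+00 -2.0000e-04  2.8178e+00] F [ 0.65 -0.04  0.68] M [ 0.03  0.03 -0.03] gap 0.0849
```

Request:
arm_command(gripper=[-1,-1,-1,-1,-1,-1,-1,-1], offset=[[-0.7,-0.8,0],[-0.7,-0.8,0],[-0.7,-0.8,0],[-0.7,-0.8,0],[-0.7,-0.8,0],[-0.7,-0.8,0],[-0.7,-0.8,0],[-0.7,-0.8,0]], turn=[-0.65,-0.65,0,0,0,0,0,0])

```text
time: 0.95
tcp_pos: [0.3271, 0.1885, 0.2292]
tool_rot: [-3.139, -0.001, 2.935]
contact_force: [0.8, 0.9, -0.9]
finger_gap: 0.0854
```

```bash
python3 -c "
from h import *
rel([.4915,-.2675,.20],np.pi-.22)"
```

```text
t 0.95 units [ -6.36 -10.32   0.74] turn units 0.17 tcp [0.3271 0.1885 0.2292] rot [-3.1394e+00 -1.2000e-03  2.9354e+00] F [ 0.81  0.89 -0.88] M [ 0.08 -0.03 -0.01] gap 0.0854
```

Request:
arm_command(gripper=[-1,-1,-1,-1,-1,-1,-1,-1], offset=[[-0.55,-0.9,0],[-0.55,-0.9,0],[-0.55,-0.9,0],[-0.55,-0.9,0],[-0.55,-0.9,0],[-0.55,-0.9,0],[-0.55,-0.9,0],[-0.55,-0.9,0]], turn=[0.17,0,0,0,0,0,0,0])

```text
time: 1.75
tcp_pos: [0.4379, -0.1454, 0.2296]
tool_rot: [-3.14, -0.0, 2.919]
contact_force: [0.7, 0.7, -0.3]
finger_gap: 0.0855
```

```bash
python3 -c "
from h import *
rel([.4915,-.2675,.20],np.pi-.22)"
```

```text
t 1.75 units [-1.98 -2.68  0.74] turn units -0.03 tcp [ 0.4379 -0.1454  0.2296] rot [-3.1402 -0.      2.9191] F [ 0.72  0.71 -0.28] M [ 0.01 -0.08 -0.01] gap 0.0855
```

Request:
arm_command(gripper=[-1,-1,-1,-1,-1], offset=[[-0.5,-0.7,0.2],[-0.5,-0.7,0.2],[-0.5,-0.7,0.2],[-0.4,-0.5,0.1],[0,0,0]], turn=[0,0,0,0,0])

```text
time: 2.25
tcp_pos: [0.4902, -0.2736, 0.1986]
tool_rot: [-3.141, -0.002, 2.913]
contact_force: [-0.8, -0.1, 0.1]
finger_gap: 0.0853
```

```bash
python3 -c "
from h import *
grab('wrist','wrist1')
rel([.4915,-.2675,.20],np.pi-.22)"
```

```text
t 2.3 units [-0.01  0.13 -0.03] turn units -0.09 tcp [ 0.4898 -0.2723  0.1989] rot [-3.1412e+00 -2.0000e-03  2.9141e+00] F [-0.32  0.28 -0.25] M [ 0.02 -0.03  0.03] gap 0.0853
```

View pics/wrist1.png

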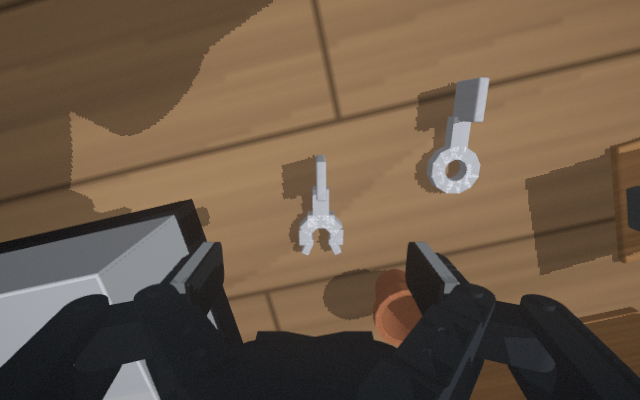

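The wrist view shows the C spacer at (321,235), its fin at (321,175), and the gap facing down-image, well aligned with the jaws. The ring is at (455,170) and the pot at (395,310). I'll refine the fin pose from this view.

```bash
cat > meas.py <<'E'
from h import *
def spacer(im,box,lo=.004,z0=0):
    W=world(im); x0,x1,y0,y1=box
    m=np.zeros(W.shape[:2],bool); m[y0:y1,x0:x1]=True
    m&=(W[...,2]>z0+lo)&(W[...,2]<z0+.06)
    return W[m]
E
python3 - <<'E'
from meas import *
im=dict(np.load('wrist1.npz')); P=spacer(im,(290,350,145,262))
print(len(P),P.min(0).round(4),P.max(0).round(4))
F=P[P[:,2]>.040]; w,v=np.linalg.eigh(np.cov(F[:,:2].T)); print('fin',len(F),F.mean(0).round(4),np.median(F[:,2]),v[:,1],cv2.minAreaRect((F[:,:2]*1000).astype(np.float32)))
C=P[(P[:,2]>.010)&(P[:,2]<.024)]; print(len(C),np.median(C[:,2]),cv2.minAreaRect((C[:,:2]*1000).astype(np.float32)))
# all points: project on yaw axis
for yaw in (-.18,-.2,-.22,-.24,-.26):
    e=np.array([np.cos(yaw),np.sin(yaw)]);n=np.array([-e[1],e[0]])
    print(yaw,'x',np.percentile(P[:,:2]@e,[1,99]).round(4),'finy',np.percentile(F[:,:2]@n,[2,50,98]).round(4),'Cy',np.percentile(C[:,:2]@n,[1,99]).round(4))
# pixel-based: back-project pixel rays at known height for outlines
W=world(im); 
for u,v in [(321,158),(321,180),(321,196),(305,235),(338,235),(305,250),(338,250)]: print(u,v,W[v,u].round(4))
c=im['pixels'][140:265,270:370]; cv2.imwrite('pics/w1c.png',cv2.resize(c,None,fx=5,fy=4.7,interpolation=cv2.INTER_NEAREST))
E
```

```text
1920 [ 0.4729 -0.3088  0.004 ] [ 0.5891 -0.2565  0.0486]
fin 415 [ 0.4921 -0.2672  0.0461] 0.046289025980551506 [-0.98121595  0.19291258] ((492.5386047363281, -267.3172607421875), (9.947630882263184, 39.1027946472168), 77.42867279052734)
1406 0.014526595101092596 ((529.643798828125, -276.6778259277344), (49.21031188964844, 115.58379364013672), 79.51422882080078)
-0.18 x [0.5132 0.6256] finy [-0.1797 -0.1748 -0.1698] Cy [-0.201  -0.1534]
-0.2 x [0.5166 0.6289] finy [-0.1691 -0.1642 -0.1592] Cy [-0.189  -0.1412]
-0.22 x [0.5197 0.6322] finy [-0.1583 -0.1534 -0.1484] Cy [-0.1769 -0.129 ]
-0.24 x [0.5227 0.6351] finy [-0.1476 -0.1426 -0.1374] Cy [-0.1647 -0.1169]
-0.26 x [0.5254 0.6375] finy [-0.137  -0.1318 -0.1264] Cy [-0.1523 -0.1048]
321 158 [ 0.4739 -0.2626  0.0243]
321 180 [ 0.4914 -0.2671  0.0469]
321 196 [ 0.5072 -0.2707  0.047 ]
305 235 [ 0.5575 -0.3001  0.0145]
338 235 [ 0.5659 -0.2634  0.0149]
305 250 [ 0.5755 -0.3044  0.0151]
338 250 [ 0.5842 -0.2673  0.0149]
```

View pics/w1c.png

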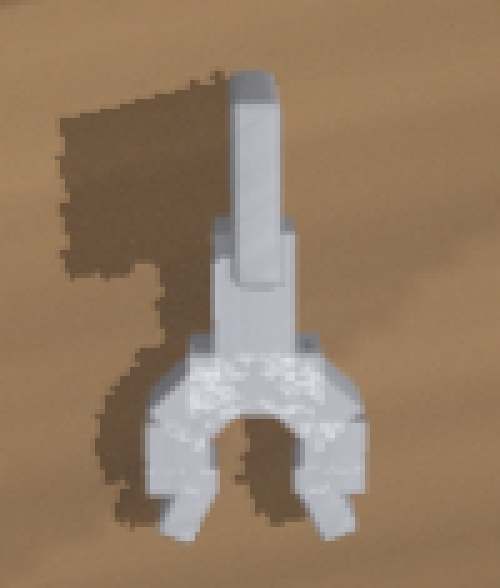

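```bash
python3 -c "
from h import *
rel([.491,-.267,.02],np.pi-.213)"
```

```text
t 2.3 units [-0.01  0.14  4.47] turn units -0.18 tcp [ 0.4898 -0.2723  0.1989] rot [-3.1412e+00 -2.0000e-03  2.9141e+00] F [-0.32  0.28 -0.25] M [ 0.02 -0.03  0.03] gap 0.0853
```

Request:
arm_command(gripper=[-1,-1,-1,-1,-1,-1,-1], offset=[[0,0.14,0.8],[0,0,0.8],[0,0,0.8],[0,0,0.8],[0,0,0.6],[0,0,0.3],[0,0,0]], turn=[-0.18,0,0,0,0,0,0])

```text
time: 3.0
tcp_pos: [0.4907, -0.2612, 0.0328]
tool_rot: [-3.14, 0.001, 2.933]
contact_force: [0.4, 0.3, 1.3]
finger_gap: 0.0853
```

```bash
python3 -c "
from h import *
rel([.491,-.267,.02],np.pi-.213)"
```

```text
t 3.0 units [-0.04 -0.14  0.32] turn units 0.06 tcp [ 0.4907 -0.2612  0.0328] rot [-3.1404e+00  1.2000e-03  2.9334e+00] F [0.4  0.31 1.32] M [ 0.03 -0.04  0.04] gap 0.0853
```

Request:
arm_command(gripper=[-1,-1,-1], offset=[[-0.04,-0.14,0.2],[0,0,0.1],[0,0,0]], turn=[0.06,0,0])

```text
time: 3.3
tcp_pos: [0.4924, -0.268, 0.023]
tool_rot: [-3.138, 0.005, 2.929]
contact_force: [0.8, 0.1, -0.5]
finger_gap: 0.0856
```

```bash
python3 -c "
from h import *
rel([.491,-.267,.02],np.pi-.213)
im=grab('wrist','wrist2');s=ctrl.state();rel([.491,-.267,.02],np.pi-.213)
W=world(im);print(len(W))
"
```

```text
t 3.3 units [0.04 0.02 0.07] turn units 0.0 tcp [ 0.4924 -0.268   0.023 ] rot [-3.1382  0.0054  2.9288] F [ 0.8   0.11 -0.54] M [-0.01  0.03  0.  ] gap 0.0856
t 3.35 units [0.04 0.02 0.08] turn units 0.0 tcp [ 0.4925 -0.2682  0.0232] rot [-3.138   0.0057  2.9289] F [-0.15 -0.05  0.2 ] M [ 0.   -0.04  0.03] gap 0.0855
400
```

View pics/wrist2.png

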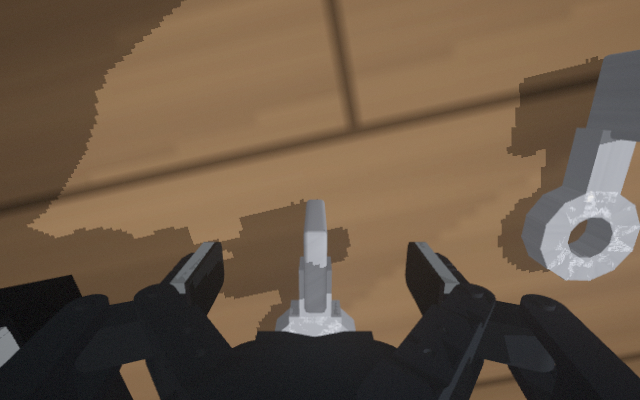

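Request:
arm_command(gripper=[-1,1,1,1,1,1,1,1], offset=[[0.04,0.02,0.07],[0,0,0],[0,0,0],[0,0,0],[0,0,0],[0,0,0],[0,0,0],[0,0,0]], turn=[0,0,0,0,0,0,0,0], force=60)

```text
time: 4.15
tcp_pos: [0.4916, -0.2675, 0.0218]
tool_rot: [-3.137, 0.008, 2.929]
contact_force: [0.1, -1.2, 0.2]
finger_gap: 0.0088
```

```bash
python3 -c "
from h import *
rel([.491,-.267,.02],np.pi-.213)
im=grab('wrist','wrist3')"
```

```text
t 4.15 units [0.02 0.01 0.04] turn units 0.0 tcp [ 0.4916 -0.2675  0.0218] rot [-3.1367  0.008   2.9287] F [ 0.09 -1.21  0.21] M [ 0.01 -0.06 -0.04] gap 0.0088
```

View pics/wrist3.png

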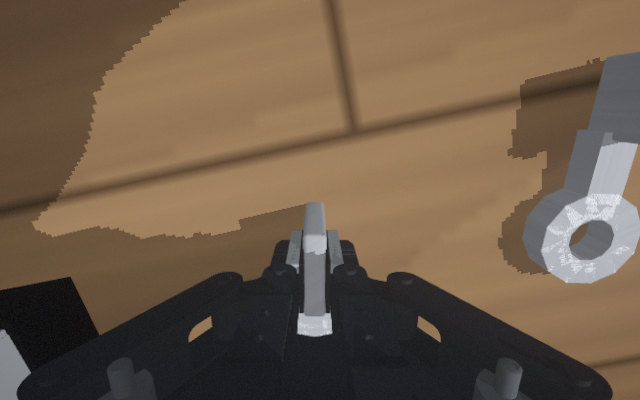

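Fin gripped (gap 8.8 mm, fin centred between the pads at (315,260)). I'll lift it and carry it over.

Request:
arm_command(gripper=[1,1,1,1,1,1,1], offset=[[0,0,-0.3],[0,0,-0.7],[0,0,-0.8],[0,0,-0.8],[0,0,-0.8],[0,0,-0.5],[0,0,0]], turn=[0,0,0,0,0,0,0])

```text
time: 4.9
tcp_pos: [0.4891, -0.2652, 0.186]
tool_rot: [-3.139, 0.004, 2.929]
contact_force: [0.0, 0.0, -2.4]
finger_gap: 0.0087
```

```bash
python3 -c "
from h import *
rel([.45,.147,.185],np.pi+.09)"
```

```text
t 4.9 units [ 3.13  9.87 -0.02] turn units -3.78 tcp [ 0.4891 -0.2652  0.186 ] rot [-3.1386  0.004   2.9292] F [ 0.01  0.04 -2.36] M [ 0.03  0.09 -0.01] gap 0.0087
```

Request:
arm_command(gripper=[1,1,1,1,1,1,1,1], offset=[[0.2,0.5,0],[0.2,0.9,0],[0.15,0.9,0],[0.1,0.9,0],[0.05,0.9,0],[0,0.9,0],[0,0.9,0],[0,0.9,0]], turn=[-0.45,-0.45,-0.45,-0.45,-0.45,-0.45,-0.45,-0.45])

```text
time: 5.7
tcp_pos: [0.4771, 0.0174, 0.1778]
tool_rot: [3.141, -0.008, -3.062]
contact_force: [0.9, -0.2, -2.3]
finger_gap: 0.0088
```

```bash
python3 -c "
from h import *
rel([.45,.147,.185],np.pi+.09)"
```

```text
t 5.7 units [ 0.42  3.28 -0.17] turn units -0.13 tcp [0.4771 0.0174 0.1778] rot [ 3.1407 -0.0079 -3.0621] F [ 0.87 -0.17 -2.3 ] M [0.01 0.09 0.01] gap 0.0088
```

Request:
arm_command(gripper=[1,1,1,1,1,1], offset=[[0.2,0.9,-0.1],[0.2,0.9,-0.07],[0,0.8,0],[0,0.35,0],[0,0,0],[0,0,0]], turn=[-0.1,0,0,0,0,0])

```text
time: 6.3
tcp_pos: [0.4447, 0.1418, 0.1793]
tool_rot: [3.139, -0.019, -3.047]
contact_force: [-0.4, -0.9, -1.6]
finger_gap: 0.009
```

```bash
python3 -c "
from h import *
grab('wrist','wrist4');grab('top','top4');rel([.45,.147,.185],np.pi+.09)"
```

```text
t 6.4 units [-0.14  0.13 -0.14] turn units 0.04 tcp [0.445  0.1413 0.1795] rot [ 3.1387 -0.0188 -3.048 ] F [-0.52  0.8  -1.87] M [ 0.03  0.06 -0.03] gap 0.0089
```

View pics/wrist4.png

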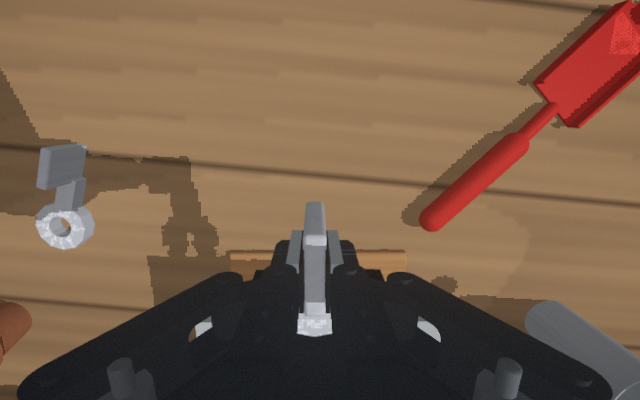

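View pics/top4.png

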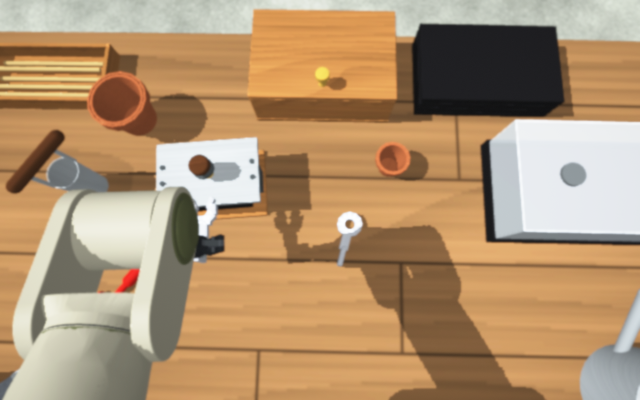

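The wrist view shows the fin still centred in the jaws at (315,265). In the top view the C lies just in front of the press, at about (207,212). The tool has picked up about 0.02 rad of pitch, so I'll test how motion affects it.

Request:
arm_command(gripper=[1,1,1,1], offset=[[0,0.12,-0.6],[0,0,0],[0,0,0],[0,0,0]], turn=[0.04,0,0,0])

```text
time: 6.8
tcp_pos: [0.4451, 0.1431, 0.202]
tool_rot: [3.139, -0.022, -3.056]
contact_force: [0.3, 0.5, -2.0]
finger_gap: 0.0089
```

Request:
arm_command(gripper=[1,1,1], offset=[[-0.8,0,0],[0,0,0],[0,0,0]], turn=[0,0,0])

```text
time: 7.1
tcp_pos: [0.4768, 0.1447, 0.1987]
tool_rot: [3.139, -0.026, -3.057]
contact_force: [0.1, 0.7, -2.0]
finger_gap: 0.009
```

Request:
arm_command(gripper=[1,1,1], offset=[[0.2,0,0],[0.2,0,0],[0.2,0,0]], turn=[0,0,0])

```text
time: 7.4
tcp_pos: [0.4501, 0.1422, 0.1983]
tool_rot: [3.139, -0.028, -3.057]
contact_force: [-0.2, -0.2, -2.1]
finger_gap: 0.0091
```

Request:
arm_command(gripper=[1,1,1,1,1,1], offset=[[0,0,0],[0,0,0],[0,0,0],[0,0,0],[0,0,0],[0,0,0]], turn=[0,0,0,0,0,0])

```text
time: 8.0
tcp_pos: [0.4489, 0.1423, 0.1991]
tool_rot: [3.139, -0.027, -3.057]
contact_force: [0.6, 1.3, -1.6]
finger_gap: 0.009
```

Request:
arm_command(gripper=[1], offset=[[0,0,-0.5]], turn=[0])

```text
time: 8.1
tcp_pos: [0.4484, 0.1422, 0.2174]
tool_rot: [3.139, -0.032, -3.057]
contact_force: [1.1, -0.1, -1.5]
finger_gap: 0.0092
```

Request:
arm_command(gripper=[1], offset=[[0,0,0.5]], turn=[0])

```text
time: 8.2
tcp_pos: [0.4502, 0.1424, 0.2011]
tool_rot: [3.139, -0.023, -3.057]
contact_force: [0.6, 0.2, -2.3]
finger_gap: 0.0086
```

Request:
arm_command(gripper=[1], offset=[[0,0,0]], turn=[0])

```text
time: 8.3
tcp_pos: [0.4491, 0.1423, 0.1992]
tool_rot: [3.139, -0.027, -3.057]
contact_force: [-0.6, 0.2, -2.2]
finger_gap: 0.009
```

```bash
cat >> h.py <<'E'
Rg=Ro.from_euler('xyz',[-3.1367,.008,2.9287]).as_matrix()
def tilt():
    R=Ro.from_euler('xyz',ctrl.state()['tool_rot']).as_matrix()
    M=R@Rg.T; e=R[:,0]*-1; e[2]=0;e/=np.linalg.norm(e); n=np.array([-e[1],e[0],0])
    # spacer frame axes in world: z of spacer
    z=M@np.array([0,0,1.]); print('noseup',round(-z@e,4),'left-up',round(-z@n,4))
def settle(k=2):
    for _ in range(k): ctrl.get_image('wrist')
E
python3 -c "
from h import *
tilt()"
```

```text
noseup -0.0353 left-up 0.0073
```

Request:
arm_command(gripper=[1], offset=[[0,0,-1]], turn=[0])

```text
time: 8.4
tcp_pos: [0.4484, 0.1421, 0.2364]
tool_rot: [3.139, -0.036, -3.057]
contact_force: [0.2, -0.2, -1.1]
finger_gap: 0.009
```

```bash
python3 -c "
from h import *
tilt();settle(1);tilt();settle(2);tilt()"
```

```text
noseup -0.0442 left-up 0.0075
noseup -0.03 left-up 0.0071
noseup -0.0308 left-up 0.0071
```

Request:
arm_command(gripper=[1,1,1], offset=[[0,0,0.5],[0,0,0.5],[0,0,0]], turn=[0,0,0])

```text
time: 8.85
tcp_pos: [0.4499, 0.1423, 0.1995]
tool_rot: [3.139, -0.023, -3.057]
contact_force: [-0.3, -0.5, -1.2]
finger_gap: 0.0087
```

```bash
python3 -c "
from h import *
tilt();settle(1);tilt();rel([.45,.147,.2],np.pi+.09)"
```

```text
noseup -0.0313 left-up 0.0071
noseup -0.0293 left-up 0.0071
t 8.9 units [0.   0.12 0.02] turn units -0.07 tcp [0.4505 0.1424 0.2009] rot [ 3.1394 -0.0213 -3.0569] F [ 0.38 -0.47 -1.9 ] M [ 0.01  0.11 -0.01] gap 0.0086
```

Request:
arm_command(gripper=[1], offset=[[0,0,-1]], turn=[0])

```text
time: 9.0
tcp_pos: [0.4495, 0.1422, 0.2381]
tool_rot: [3.139, -0.03, -3.057]
contact_force: [1.1, 0.3, -1.2]
finger_gap: 0.0089
```

```bash
python3 -c "
from h import *
settle(2);tilt()"
```

```text
noseup -0.021 left-up 0.0068
```

Request:
arm_command(gripper=[1,1], offset=[[0,0,1],[0,0,0]], turn=[0,0])

```text
time: 9.3
tcp_pos: [0.4538, 0.1426, 0.2071]
tool_rot: [3.14, -0.008, -3.057]
contact_force: [-0.4, -0.3, -1.8]
finger_gap: 0.0088
```

```bash
python3 -c "
from h import *
settle(1);tilt();rel([.45,.147,.2],np.pi+.09)"
```

```text
noseup -0.0105 left-up 0.0066
t 9.35 units [0.13 0.12 0.25] turn units -0.06 tcp [0.4554 0.1428 0.2101] rot [ 3.1399e+00 -2.5000e-03 -3.0567e+00] F [0.81 0.1  0.97] M [-0.05  0.01  0.01] gap 0.0093
```

Request:
arm_command(gripper=[1], offset=[[0,0,-1]], turn=[0])

```text
time: 9.45
tcp_pos: [0.454, 0.1426, 0.2484]
tool_rot: [3.14, -0.01, -3.057]
contact_force: [1.0, -0.2, -0.4]
finger_gap: 0.009
```

```bash
python3 -c "
from h import *
settle(2);tilt()"
```

```text
noseup -0.0006 left-up 0.0063
```

Request:
arm_command(gripper=[1,1], offset=[[0,0,1],[0,0,0]], turn=[0,0])

```text
time: 9.75
tcp_pos: [0.4595, 0.1431, 0.2192]
tool_rot: [3.14, 0.014, -3.056]
contact_force: [0.1, -0.1, -2.3]
finger_gap: 0.0089
```

```bash
python3 -c "
from h import *
settle(1);tilt();rel([.45,.147,.2],np.pi+.09)"
```

```text
noseup 0.0119 left-up 0.006
t 9.8 units [0.28 0.12 0.55] turn units -0.06 tcp [0.461  0.1432 0.2223] rot [ 3.1405  0.0199 -3.0564] F [ 1.3   0.26 -0.52] M [-0.01  0.05  0.06] gap 0.0087
```

Request:
arm_command(gripper=[1,1,1], offset=[[0,0.1,-0.6],[0,0,0],[0,0,0]], turn=[-0.06,0,0])

```text
time: 10.1
tcp_pos: [0.4614, 0.1473, 0.2517]
tool_rot: [3.141, 0.025, -3.051]
contact_force: [-0.7, -0.4, -1.4]
finger_gap: 0.0086
```

```bash
python3 -c "
from h import *
settle(1);tilt();rel([.4765,.149,.160],np.pi+.09)"
```

```text
noseup 0.0179 left-up 0.0057
t 10.15 units [-0.31  0.01  2.31] turn units 0.0 tcp [0.4616 0.1473 0.252 ] rot [ 3.1408  0.0259 -3.0515] F [ 0.23  0.07 -1.12] M [-0.01  0.09 -0.03] gap 0.0089
```

Request:
arm_command(gripper=[1], offset=[[-0.2,0,1]], turn=[0])

```text
time: 10.25
tcp_pos: [0.4727, 0.1483, 0.2159]
tool_rot: [3.141, 0.036, -3.051]
contact_force: [1.2, 0.8, -2.5]
finger_gap: 0.0087
```

```bash
python3 -c "
from h import *
tilt();settle(2);tilt();settle(1);tilt();rel([.4765,.149,.160],np.pi+.09)"
```

```text
noseup 0.0279 left-up 0.0054
noseup 0.0101 left-up 0.0058
noseup 0.013 left-up 0.0058
t 10.4 units [-0.15  0.01  1.27] turn units -0.0 tcp [0.4696 0.1479 0.2108] rot [ 3.1407  0.021  -3.0516] F [-0.35  0.08 -0.93] M [-0.02  0.14 -0.01] gap 0.0093
```

Request:
arm_command(gripper=[1,1,1], offset=[[0,0,-0.9],[0,0,0],[0,0,0]], turn=[0,0,0])

```text
time: 10.7
tcp_pos: [0.4685, 0.1477, 0.2507]
tool_rot: [3.141, 0.021, -3.052]
contact_force: [-0.5, 0.4, -3.1]
finger_gap: 0.0089
```

```bash
python3 -c "
from h import *
tilt();settle(1);tilt();rel([.4765,.149,.160],np.pi+.09)"
```

```text
noseup 0.0131 left-up 0.0057
noseup 0.0147 left-up 0.0057
t 10.75 units [-0.14  0.01  2.28] turn units -0.0 tcp [0.4689 0.1477 0.2512] rot [ 3.1408  0.0227 -3.0518] F [ 0.81 -0.56 -0.93] M [ 0.01  0.1  -0.  ] gap 0.0088
```

Request:
arm_command(gripper=[1], offset=[[-0.15,0,1]], turn=[0])

```text
time: 10.85
tcp_pos: [0.4778, 0.1486, 0.2152]
tool_rot: [3.141, 0.033, -3.052]
contact_force: [0.4, 0.7, -3.6]
finger_gap: 0.0091
```

```bash
python3 -c "
from h import *
settle(2);tilt()"
```

```text
noseup 0.0067 left-up 0.0059
```

Request:
arm_command(gripper=[1], offset=[[0,0,0.9]], turn=[0])

```text
time: 11.05
tcp_pos: [0.4765, 0.1484, 0.1752]
tool_rot: [3.141, 0.022, -3.052]
contact_force: [1.5, -1.0, -1.6]
finger_gap: 0.0094
```

```bash
python3 -c "
from h import *
settle(2);tilt();rel([.4765,.149,.160],np.pi+.09)"
```

```text
noseup -0.0014 left-up 0.006
t 11.15 units [-0.11  0.01  0.23] turn units -0.01 tcp [0.4722 0.148  0.1691] rot [ 3.1405  0.0066 -3.052 ] F [-0.3  -0.1  -1.55] M [ 0.01  0.17 -0.02] gap 0.0093
```

Spacer is level to about 1–6 mrad. I'll check the view before lowering it.

```bash
python3 -c "
from h import *
im=grab('scene','scene5');tilt()
c=im['pixels'][200:370,320:520];cv2.imwrite('pics/s5c.png',cv2.resize(c,None,fx=3.5,fy=3.5,interpolation=cv2.INTER_CUBIC))
rel([.4765,.149,.140],np.pi+.09)
W=world(im)
for z0,z1,n in((.150,.172,'c'),):
  m=(W[...,2]>z0)&(W[...,2]<z1)&(W[...,0]<.575)&(W[...,0]>.52)&(abs(W[...,1]-.155)<.04)
  P=W[m];print(len(P),P.min(0),P.max(0),P.mean(0))
"
```

```text
noseup 0.0029 left-up 0.006
t 11.2 units [-0.07  0.01  0.79] turn units -0.01 tcp [0.4735 0.1482 0.1715] rot [ 3.1405  0.0109 -3.052 ] F [ 0.09  0.16 -1.74] M [-0.04  0.09  0.04] gap 0.009
719 [0.52015844 0.12881972 0.150187  ] [0.57055842 0.17999144 0.16736132] [0.54434647 0.15425955 0.16275779]
```

View pics/s5c.png

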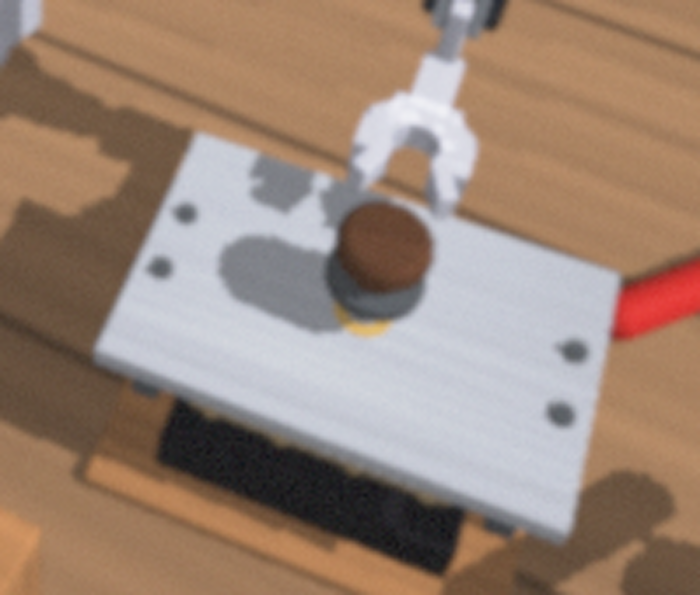

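In the crop, the C (410,150) sits over the bridge front and faces the knob (385,245), aligned in y within about 1 mm. Lowering by feel now.

Request:
arm_command(gripper=[1,1], offset=[[-0.07,0,0.5],[0,0,0.1]], turn=[0,0])

```text
time: 11.4
tcp_pos: [0.4784, 0.1487, 0.1517]
tool_rot: [3.141, 0.016, -3.052]
contact_force: [-0.4, -0.2, -1.6]
finger_gap: 0.0088
```

```bash
python3 -c "
from h import *
settle(2);tilt();rel([.4765,.149,.136],np.pi+.09)"
```

```text
noseup 0.0113 left-up 0.0058
t 11.5 units [0.07 0.01 0.43] turn units -0.0 tcp [0.4791 0.1488 0.1531] rot [ 3.1407  0.0193 -3.0517] F [-0.83  0.32 -1.11] M [0.01 0.15 0.01] gap 0.0093
```

Request:
arm_command(gripper=[1], offset=[[0.05,0,0.25]], turn=[0])

```text
time: 11.6
tcp_pos: [0.4786, 0.1487, 0.1452]
tool_rot: [3.141, 0.024, -3.052]
contact_force: [-0.3, 0.5, -2.9]
finger_gap: 0.0088
```

```bash
python3 -c "
from h import *
settle(2);tilt();rel([.4765,.149,.136],np.pi+.09)"
```

```text
noseup 0.0108 left-up 0.0058
t 11.7 units [0.01 0.01 0.17] turn units -0.0 tcp [0.4769 0.1486 0.1429] rot [ 3.1407  0.0188 -3.0517] F [-0.56 -0.   -1.88] M [-0.07  0.14  0.  ] gap 0.0091
```

Request:
arm_command(gripper=[1,1,1,1], offset=[[0.15,0,-0.6],[0,0,-0.8],[0,0,0],[0,0,0]], turn=[0,0,0,0])

```text
time: 12.1
tcp_pos: [0.469, 0.1479, 0.2011]
tool_rot: [3.141, 0.017, -3.052]
contact_force: [-0.6, 0.4, -2.9]
finger_gap: 0.0088
```

```bash
python3 -c "
from h import *
settle(1);tilt();rel([.4765,.149,.136],np.pi+.09)"
```

```text
noseup 0.0101 left-up 0.0058
t 12.15 units [-0.15  0.01  1.64] turn units -0.0 tcp [0.4692 0.1479 0.2013] rot [ 3.1407  0.0181 -3.0516] F [ 0.32  0.35 -1.94] M [-0.    0.06 -0.04] gap 0.0089
```

Request:
arm_command(gripper=[1], offset=[[0,0,0.8]], turn=[0])

```text
time: 12.25
tcp_pos: [0.4716, 0.1481, 0.1714]
tool_rot: [3.141, 0.025, -3.052]
contact_force: [0.6, 0.1, -3.0]
finger_gap: 0.0088
```

```bash
python3 -c "
from h import *
settle(2);tilt();rel([.4765,.149,.136],np.pi+.09)"
```

```text
noseup 0.0022 left-up 0.006
t 12.35 units [-0.22  0.01  0.74] turn units -0.0 tcp [0.4676 0.1478 0.1657] rot [ 3.1405  0.0102 -3.0517] F [-0.74  0.58 -2.19] M [-0.02  0.18  0.03] gap 0.0089
```

Request:
arm_command(gripper=[1], offset=[[-0.15,0,0.6]], turn=[0])

```text
time: 12.45
tcp_pos: [0.4749, 0.1485, 0.1436]
tool_rot: [3.141, 0.014, -3.052]
contact_force: [1.6, 0.6, -2.0]
finger_gap: 0.009
```

```bash
python3 -c "
from h import *
settle(2);tilt();rel([.4765,.149,.136],np.pi+.09)"
```

```text
noseup -0.0036 left-up 0.0061
t 12.55 units [-0.1   0.01  0.09] turn units -0.0 tcp [0.4726 0.1482 0.1396] rot [ 3.1404  0.0044 -3.0519] F [-0.44 -0.15 -2.48] M [-0.01  0.17 -0.03] gap 0.0089
```

Request:
arm_command(gripper=[1,1], offset=[[-0.05,0,0.04],[0,0,0]], turn=[0,0])

```text
time: 12.75
tcp_pos: [0.475, 0.1484, 0.1396]
tool_rot: [3.14, 0.005, -3.052]
contact_force: [-0.4, 0.3, -2.5]
finger_gap: 0.0088
```

```bash
python3 -c "
from h import *
settle(1);tilt();rel([.4765,.149,.136],np.pi+.09)"
```

```text
noseup -0.0025 left-up 0.0061
t 12.8 units [-0.03  0.01  0.1 ] turn units -0.0 tcp [0.4752 0.1485 0.1399] rot [ 3.1404  0.0055 -3.0518] F [-0.18 -0.15 -2.04] M [-0.02  0.1  -0.01] gap 0.0089
```

Request:
arm_command(gripper=[1,1], offset=[[0,0,0.04],[0,0,0]], turn=[0,0])

```text
time: 13.0
tcp_pos: [0.4756, 0.1485, 0.1397]
tool_rot: [3.14, 0.008, -3.052]
contact_force: [-0.8, -0.5, -1.5]
finger_gap: 0.0086
```

```bash
python3 -c "
from h import *
settle(1);tilt();rel([.4765,.149,.136],np.pi+.09)"
```

```text
noseup 0.0001 left-up 0.006
t 13.05 units [-0.02  0.01  0.1 ] turn units -0.0 tcp [0.4757 0.1485 0.1398] rot [ 3.1405  0.0081 -3.0517] F [-0.73  0.77 -2.23] M [-0.05  0.19  0.01] gap 0.0089
```

Request:
arm_command(gripper=[1], offset=[[0,0,0.06]], turn=[0])

```text
time: 13.15
tcp_pos: [0.4759, 0.1486, 0.1378]
tool_rot: [3.14, 0.009, -3.052]
contact_force: [0.3, 0.3, -1.9]
finger_gap: 0.0087
```

```bash
python3 -c "
from h import *
settle(2);tilt();rel([.4765,.149,.136],np.pi+.09)"
```

```text
noseup -0.0002 left-up 0.006
t 13.25 units [-0.02  0.01  0.03] turn units -0.0 tcp [0.4756 0.1485 0.1373] rot [ 3.1405  0.0078 -3.0517] F [ 0.86  0.12 -2.49] M [-0.05  0.09  0.01] gap 0.0084
```

Request:
arm_command(gripper=[1], offset=[[0,0,0.06]], turn=[0])

```text
time: 13.35
tcp_pos: [0.4757, 0.1486, 0.1349]
tool_rot: [3.14, 0.008, -3.052]
contact_force: [-1.9, -0.0, 2.1]
finger_gap: 0.0088
```

```bash
python3 -c "
from h import *
settle(2);tilt();rel([.4765,.149,.136],np.pi+.09)"
```

```text
noseup 0.0003 left-up 0.006
t 13.45 units [-0.02  0.01 -0.02] turn units 0.0 tcp [0.4757 0.1486 0.135 ] rot [ 3.1405  0.0083 -3.0516] F [-0.5  -0.24  0.4 ] M [-0.06  0.11 -0.03] gap 0.0085
```

Contact with the bridge felt at TCP z ≈ 0.135. Sliding in now.

Request:
arm_command(gripper=[1,1], offset=[[-0.15,0,0],[-0.15,0,0]], turn=[0,0])

```text
time: 13.65
tcp_pos: [0.488, 0.1498, 0.1352]
tool_rot: [3.141, 0.008, -3.051]
contact_force: [0.1, 0.0, -2.0]
finger_gap: 0.0086
```

```bash
python3 -c "
from h import *
settle(1);tilt();rel([.529,.1538,.135],np.pi+.09)"
```

```text
noseup 0.0007 left-up 0.006
t 13.7 units [-1.01  0.01  0.01] turn units -0.0 tcp [0.4888 0.1497 0.1352] rot [ 3.1405  0.0087 -3.0517] F [-0.02 -0.53 -2.31] M [-0.03  0.12 -0.  ] gap 0.0089
```

Request:
arm_command(gripper=[1,1], offset=[[-0.15,0,0],[-0.1,0,0]], turn=[0,0])

```text
time: 13.9
tcp_pos: [0.4995, 0.1507, 0.1351]
tool_rot: [3.14, 0.008, -3.052]
contact_force: [-1.3, 0.7, -0.4]
finger_gap: 0.0087
```

```bash
python3 -c "
from h import *
im=grab('scene','scene6');tilt();rel([.529,.1538,.135],np.pi+.09)
c=im['pixels'][200:370,320:520];cv2.imwrite('pics/s6c.png',cv2.resize(c,None,fx=3.5,fy=3.5,interpolation=cv2.INTER_CUBIC))"
```

```text
noseup 0.0004 left-up 0.006
t 13.95 units [-0.73  0.01  0.01] turn units -0.0 tcp [0.4999 0.1507 0.1351] rot [ 3.1405  0.0084 -3.0518] F [-0.35  0.17 -1.17] M [-0.04 -0.03  0.01] gap 0.0086
```

View pics/s6c.png

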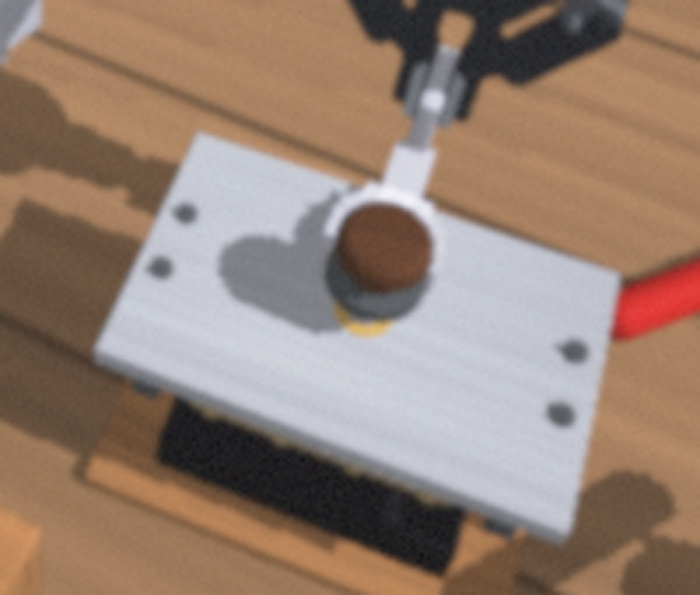

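The C lies flat on the bridge and is going under the flange, centred on the knob at (385,215). I'll go on in small steps.

Request:
arm_command(gripper=[1,1], offset=[[-0.1,0,0],[-0.1,0,0]], turn=[0,0])

```text
time: 14.15
tcp_pos: [0.5082, 0.1515, 0.1352]
tool_rot: [3.14, 0.008, -3.052]
contact_force: [-1.2, -0.2, -1.3]
finger_gap: 0.0089
```

Request:
arm_command(gripper=[1,1], offset=[[-0.08,0,0],[-0.08,0,0]], turn=[0,0])

```text
time: 14.35
tcp_pos: [0.5152, 0.1521, 0.1351]
tool_rot: [3.14, 0.008, -3.052]
contact_force: [-1.5, 0.3, -0.6]
finger_gap: 0.0087
```

```bash
python3 -c "
from h import *
settle(1);tilt();rel([.529,.1538,.135],np.pi+.09)"
```

```text
noseup 0.0002 left-up 0.006
t 14.4 units [-0.34  0.01  0.01] turn units -0.0 tcp [0.5156 0.1521 0.1351] rot [ 3.1405  0.0082 -3.0519] F [ 0.05 -0.59 -2.28] M [-0.02  0.03 -0.01] gap 0.0088
```

Request:
arm_command(gripper=[1,1], offset=[[-0.08,0,0],[-0.08,0,0]], turn=[0,0])

```text
time: 14.6
tcp_pos: [0.522, 0.1529, 0.1352]
tool_rot: [3.14, 0.007, -3.052]
contact_force: [-3.0, 1.0, 0.2]
finger_gap: 0.0092
```

```bash
python3 -c "
from h import *
settle(1);tilt();rel([.529,.1538,.135],np.pi+.09)"
```

```text
noseup -0.0002 left-up 0.0063
t 14.65 units [-0.17  0.01  0.01] turn units -0.0 tcp [0.5224 0.1528 0.1352] rot [ 3.1402  0.0078 -3.0517] F [-0.    0.55 -2.16] M [0.2  0.11 0.08] gap 0.0088
```

Request:
arm_command(gripper=[1], offset=[[-0.06,0,0]], turn=[0])

```text
time: 14.75
tcp_pos: [0.5248, 0.1531, 0.1352]
tool_rot: [3.14, 0.007, -3.052]
contact_force: [-1.5, 1.0, -0.8]
finger_gap: 0.0088
```

Request:
arm_command(gripper=[1], offset=[[-0.05,0,0]], turn=[0])

```text
time: 14.85
tcp_pos: [0.527, 0.1533, 0.1352]
tool_rot: [3.14, 0.008, -3.052]
contact_force: [-0.6, -0.9, -0.9]
finger_gap: 0.0085
```

Request:
arm_command(gripper=[1], offset=[[-0.04,0,0]], turn=[0])

```text
time: 14.95
tcp_pos: [0.5289, 0.1534, 0.1351]
tool_rot: [3.14, 0.008, -3.052]
contact_force: [-1.2, -0.0, 0.0]
finger_gap: 0.0088
```

Request:
arm_command(gripper=[1], offset=[[-0.04,0,0]], turn=[0])

```text
time: 15.05
tcp_pos: [0.5307, 0.1535, 0.1352]
tool_rot: [3.14, 0.008, -3.052]
contact_force: [-0.1, -0.9, -1.2]
finger_gap: 0.0086
```

```bash
python3 -c "
from h import *
settle(1);tilt();rel([.529,.1538,.135],np.pi+.09)"
```

```text
noseup 0.0003 left-up 0.0061
t 15.1 units [0.05 0.01 0.  ] turn units -0.0 tcp [0.5309 0.1535 0.1351] rot [ 3.1404  0.0083 -3.0518] F [-0.29 -0.72 -2.08] M [-0.04  0.02 -0.  ] gap 0.0089
```

Request:
arm_command(gripper=[1], offset=[[-0.025,0,0]], turn=[0])

```text
time: 15.2
tcp_pos: [0.5319, 0.1535, 0.1351]
tool_rot: [3.14, 0.008, -3.052]
contact_force: [-6.3, -1.2, 1.5]
finger_gap: 0.0094
```

Request:
arm_command(gripper=[1], offset=[[-0.025,0,0]], turn=[0])

```text
time: 15.3
tcp_pos: [0.532, 0.1536, 0.1352]
tool_rot: [3.141, 0.005, -3.052]
contact_force: [-9.8, -0.8, 5.4]
finger_gap: 0.0092
```

Request:
arm_command(gripper=[1], offset=[[-0.025,0,0]], turn=[0])

```text
time: 15.4
tcp_pos: [0.532, 0.1536, 0.1352]
tool_rot: [3.141, 0.002, -3.051]
contact_force: [-8.8, -2.2, 4.7]
finger_gap: 0.0086
```

```bash
python3 -c "
from h import *
settle(1);tilt();rel([.529,.1538,.135],np.pi+.09)"
```

```text
noseup -0.0059 left-up 0.0057
t 15.45 units [0.07 0.01 0.01] turn units 0.0 tcp [0.532  0.1536 0.1352] rot [ 3.1408e+00  2.1000e-03 -3.0514e+00] F [-9.04 -1.24  3.84] M [-0.27  1.22 -0.03] gap 0.0089
```

Firm contact at 9 N and 1 mm/row with no further travel: the spacer is home. Releasing it.

Request:
arm_command(gripper=[-1,-1,-1,-1,-1,-1], offset=[[0,0,0],[0,0,0],[0,0,0],[0,0,0],[0,0,0],[0,0,0]], turn=[0,0,0,0,0,0])

```text
time: 16.05
tcp_pos: [0.5331, 0.1536, 0.136]
tool_rot: [3.141, 0.006, -3.052]
contact_force: [0.4, -0.0, -0.4]
finger_gap: 0.0856
```

```bash
python3 -c "
from h import *
im=grab('scene','scene7');tilt();rel([.529,.1538,.235],np.pi+.09)
c=im['pixels'][180:350,320:520];cv2.imwrite('pics/s7c.png',cv2.resize(c,None,fx=3.5,fy=3.5,interpolation=cv2.INTER_CUBIC))"
```

```text
noseup -0.0024 left-up 0.0056
t 16.1 units [ 0.09  0.02 -2.48] turn units -0.0 tcp [0.5331 0.1536 0.136 ] rot [ 3.1409  0.0056 -3.0516] F [-0.33  0.63 -0.2 ] M [-0.   -0.02 -0.04] gap 0.0853
```

View pics/s7c.png

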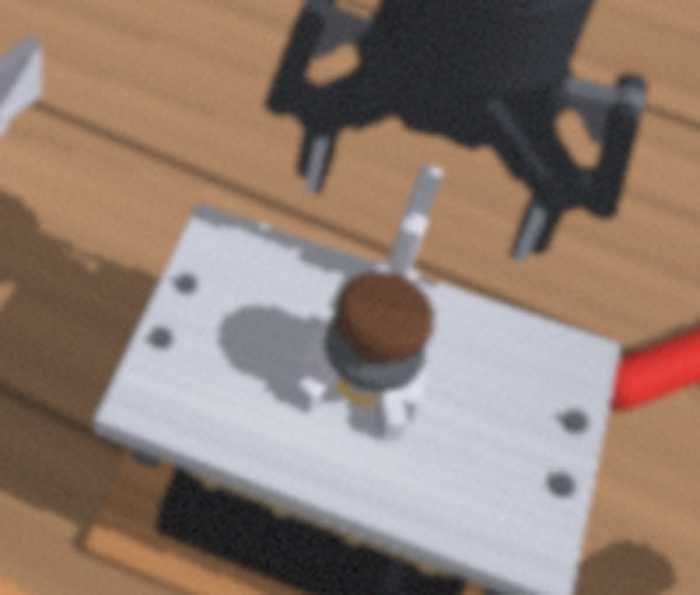

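Both lips show beyond the knob at (315,390) and (400,405) in the crop, so the rod is inside the bore and the spacer is released. I'll rise and go over the knob with the fingers shut.

Request:
arm_command(gripper=[-1,-1,-1,-1,-1], offset=[[0,0,-0.5],[0,0,-0.8],[0,0,-0.8],[0,0,-0.4],[0,0,0]], turn=[0,0,0,0,0])

```text
time: 16.6
tcp_pos: [0.5321, 0.1534, 0.2388]
tool_rot: [3.141, 0.003, -3.052]
contact_force: [-0.6, 1.2, -1.2]
finger_gap: 0.0852
```

Request:
arm_command(gripper=[1,1,1,1,1,1,1], offset=[[0,0,0],[0,0,0],[-0.5,0,0],[-0.6,0,0],[-0.5,0,0],[0,0,0],[0,0,0]], turn=[0,0,0,0,0,0,0])

```text
time: 17.3
tcp_pos: [0.5954, 0.1592, 0.2307]
tool_rot: [3.141, -0.009, -3.052]
contact_force: [-0.7, -0.7, 0.7]
finger_gap: 0.0003
```

```bash
python3 -c "
from h import *
im=grab('scene','scene8');tilt();rel([.599,.160,.185],np.pi+.09)
c=im['pixels'][180:350,320:520];cv2.imwrite('pics/s8c.png',cv2.resize(c,None,fx=3.5,fy=3.5,interpolation=cv2.INTER_CUBIC))"
```

```text
noseup -0.0169 left-up 0.0059
t 17.35 units [-0.11  0.01  1.14] turn units -0.0 tcp [0.5953 0.1591 0.2307] rot [ 3.1406 -0.0089 -3.0517] F [ 0.52 -0.76 -0.86] M [-0.02 -0.01 -0.02] gap -0.0001
```

View pics/s8c.png

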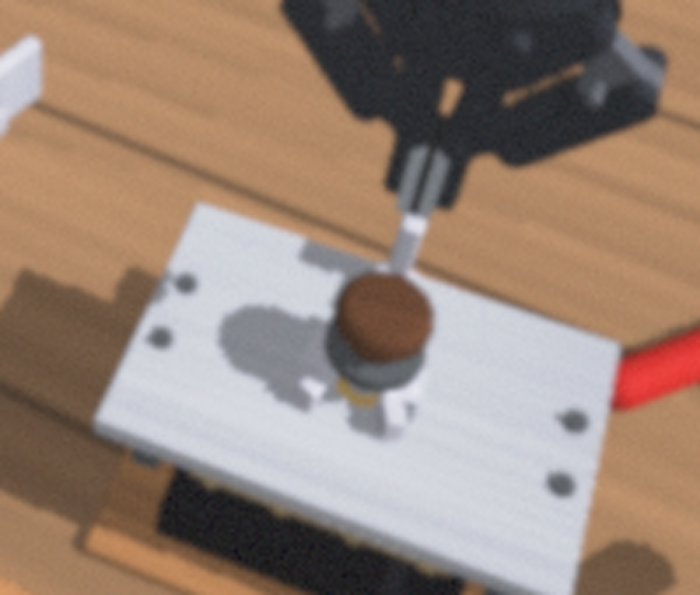

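Request:
arm_command(gripper=[1,1,1], offset=[[-0.1,0.01,0.6],[0,0,0.5],[0,0,0]], turn=[0,0,0])

```text
time: 17.65
tcp_pos: [0.597, 0.16, 0.1857]
tool_rot: [3.141, -0.009, -3.051]
contact_force: [-0.3, -0.2, 0.4]
finger_gap: 0.0
```

```bash
python3 -c "
from h import *
im=grab('scene','scene9');tilt();rel([.599,.160,.173],np.pi+.09)
c=im['pixels'][180:350,320:520];cv2.imwrite('pics/s9c.png',cv2.resize(c,None,fx=3.5,fy=3.5,interpolation=cv2.INTER_CUBIC))"
```

```text
noseup -0.0148 left-up 0.0059
t 17.7 units [-0.04 -0.01  0.36] turn units 0.0 tcp [0.5976 0.1601 0.1872] rot [ 3.1406 -0.0068 -3.0513] F [ 0.25 -0.51 -0.43] M [0.01 0.05 0.  ] gap 0.0001
```

View pics/s9c.png

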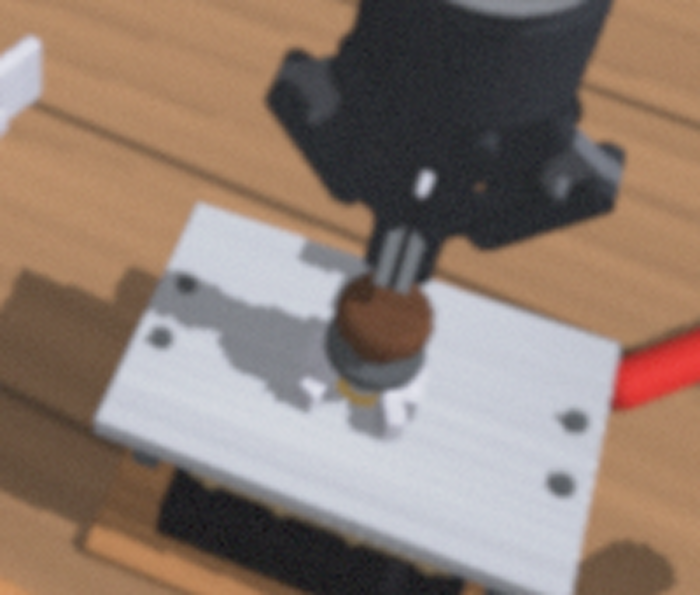

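Shut fingertips (400,285) are just above the knob top (385,315). Descending.

Request:
arm_command(gripper=[1], offset=[[-0.04,0,0.22]], turn=[0])

```text
time: 17.8
tcp_pos: [0.5997, 0.1603, 0.1805]
tool_rot: [3.141, -0.003, -3.051]
contact_force: [0.2, -0.3, 1.0]
finger_gap: 0.0001
```

```bash
python3 -c "
from h import *
settle(2);rel([.599,.160,.173],np.pi+.09)"
```

```text
t 17.9 units [-0.   -0.01  0.13] turn units 0.0 tcp [0.5989 0.1602 0.1781] rot [ 3.1406 -0.0075 -3.0513] F [ 0.19 -0.34 -0.18] M [ 0.04  0.05 -0.08] gap -0.0001
```

Request:
arm_command(gripper=[1], offset=[[0,0,0.05]], turn=[0])

```text
time: 18.0
tcp_pos: [0.5991, 0.1602, 0.1767]
tool_rot: [3.141, -0.006, -3.051]
contact_force: [0.1, -0.5, -0.3]
finger_gap: -0.0
```

Request:
arm_command(gripper=[1], offset=[[0,0,0.05]], turn=[0])

```text
time: 18.1
tcp_pos: [0.5991, 0.1602, 0.1749]
tool_rot: [3.141, -0.006, -3.051]
contact_force: [-0.3, 0.3, 0.8]
finger_gap: 0.0002
```

Request:
arm_command(gripper=[1], offset=[[0,0,0.05]], turn=[0])

```text
time: 18.2
tcp_pos: [0.5992, 0.1603, 0.1731]
tool_rot: [3.141, -0.005, -3.051]
contact_force: [0.4, 0.6, 0.8]
finger_gap: 0.0
```

Request:
arm_command(gripper=[1], offset=[[0,0,0.04]], turn=[0])

```text
time: 18.3
tcp_pos: [0.5993, 0.1603, 0.1715]
tool_rot: [3.141, -0.005, -3.051]
contact_force: [-0.5, -0.9, 3.4]
finger_gap: -0.0001
```

Request:
arm_command(gripper=[1], offset=[[0,0,0.04]], turn=[0])

```text
time: 18.4
tcp_pos: [0.5993, 0.1602, 0.1703]
tool_rot: [3.141, -0.005, -3.051]
contact_force: [-1.3, -0.4, 4.0]
finger_gap: 0.0002
```

Request:
arm_command(gripper=[1], offset=[[0,0,0.04]], turn=[0])

```text
time: 18.5
tcp_pos: [0.5993, 0.1603, 0.169]
tool_rot: [3.141, -0.004, -3.051]
contact_force: [-1.4, -0.1, 3.1]
finger_gap: 0.0004
```

Request:
arm_command(gripper=[1], offset=[[0,0,0.04]], turn=[0])

```text
time: 18.6
tcp_pos: [0.5993, 0.1602, 0.1675]
tool_rot: [3.141, -0.004, -3.051]
contact_force: [-1.0, -1.1, 4.7]
finger_gap: 0.0
```

Request:
arm_command(gripper=[1], offset=[[0,0,0.025]], turn=[0])

```text
time: 18.7
tcp_pos: [0.5993, 0.1603, 0.1666]
tool_rot: [3.141, -0.004, -3.051]
contact_force: [-1.9, -0.9, 3.9]
finger_gap: -0.0001
```

Request:
arm_command(gripper=[1], offset=[[0,0,0.025]], turn=[0])

```text
time: 18.8
tcp_pos: [0.5993, 0.1603, 0.1656]
tool_rot: [3.141, -0.004, -3.051]
contact_force: [-2.1, -0.3, 3.7]
finger_gap: 0.0006
```

Request:
arm_command(gripper=[1], offset=[[0,0,0.025]], turn=[0])

```text
time: 18.9
tcp_pos: [0.5993, 0.1603, 0.1646]
tool_rot: [3.141, -0.004, -3.051]
contact_force: [-2.1, 0.2, 3.8]
finger_gap: 0.0001
```

Request:
arm_command(gripper=[1], offset=[[0,0,0.02]], turn=[0])

```text
time: 19.0
tcp_pos: [0.5993, 0.1602, 0.1637]
tool_rot: [3.141, -0.004, -3.051]
contact_force: [-2.0, 0.6, 3.6]
finger_gap: -0.0001
```

Request:
arm_command(gripper=[1], offset=[[0,0,0.015]], turn=[0])

```text
time: 19.1
tcp_pos: [0.5993, 0.1603, 0.1634]
tool_rot: [3.141, -0.004, -3.051]
contact_force: [-2.9, -0.5, 8.6]
finger_gap: 0.0001
```

Request:
arm_command(gripper=[1], offset=[[0,0,0.015]], turn=[0])

```text
time: 19.2
tcp_pos: [0.5993, 0.1603, 0.1634]
tool_rot: [3.141, -0.003, -3.051]
contact_force: [-4.4, 0.3, 10.1]
finger_gap: -0.0002
```

Request:
arm_command(gripper=[1], offset=[[0,0,0.015]], turn=[0])

```text
time: 19.3
tcp_pos: [0.5993, 0.1603, 0.1634]
tool_rot: [3.141, -0.003, -3.051]
contact_force: [-3.5, -0.5, 7.6]
finger_gap: 0.0003
```

Request:
arm_command(gripper=[1], offset=[[0,0,0.016]], turn=[0])

```text
time: 19.4
tcp_pos: [0.5993, 0.1602, 0.1634]
tool_rot: [3.141, -0.003, -3.051]
contact_force: [-3.9, -0.9, 7.5]
finger_gap: -0.0002
```

```bash
python3 -c "
from h import *
for i in range(3): settle(1);rel([.599,.160,.173],np.pi+.09)"
```

```text
t 19.45 units [ 0.01 -0.01 -0.24] turn units 0.01 tcp [0.5993 0.1603 0.1634] rot [ 3.1411e+00 -2.5000e-03 -3.0509e+00] F [-3.91 -0.37  7.88] M [-0.11  0.56  0.  ] gap -0.0
t 19.5 units [ 0.01 -0.01 -0.24] turn units 0.01 tcp [0.5993 0.1603 0.1634] rot [ 3.1411e+00 -2.5000e-03 -3.0509e+00] F [-4.69 -1.39  7.61] M [-0.07  0.65  0.04] gap -0.0002
t 19.55 units [ 0.01 -0.01 -0.24] turn units 0.01 tcp [0.5993 0.1603 0.1634] rot [ 3.1412e+00 -2.5000e-03 -3.0509e+00] F [-3.86 -0.85  8.35] M [-0.12  0.63  0.02] gap -0.0003
```

Request:
arm_command(gripper=[1], offset=[[0.006,0,0.019]], turn=[0])

```text
time: 19.65
tcp_pos: [0.5993, 0.1603, 0.1634]
tool_rot: [3.141, -0.001, -3.051]
contact_force: [-2.5, 0.2, 8.1]
finger_gap: 0.0001
```

```bash
python3 -c "
from h import *
for i in range(3): settle(1);rel([.599,.160,.173],np.pi+.09)"
```

```text
t 19.7 units [ 0.01 -0.01 -0.24] turn units 0.01 tcp [0.5993 0.1603 0.1634] rot [ 3.1412e+00 -1.3000e-03 -3.0509e+00] F [-2.51  0.4   8.27] M [-0.1   0.45  0.04] gap -0.0
t 19.75 units [ 0.01 -0.01 -0.24] turn units 0.01 tcp [0.5993 0.1602 0.1634] rot [ 3.1412e+00 -1.4000e-03 -3.0509e+00] F [-2.4  -1.02  8.33] M [-0.07  0.41 -0.02] gap 0.0002
t 19.8 units [ 0.01 -0.01 -0.24] turn units 0.01 tcp [0.5993 0.1603 0.1634] rot [ 3.1412e+00 -1.4000e-03 -3.0509e+00] F [-1.95 -0.86  7.98] M [-0.07  0.42 -0.01] gap 0.0002
```

Request:
arm_command(gripper=[1], offset=[[0.006,0,0.022]], turn=[0])

```text
time: 19.9
tcp_pos: [0.5993, 0.1602, 0.1634]
tool_rot: [3.141, -0.0, -3.051]
contact_force: [-2.7, -1.7, 8.8]
finger_gap: 0.0004
```

```bash
python3 -c "
from h import *
for i in range(3): settle(1);rel([.599,.160,.173],np.pi+.09)"
```

```text
t 19.95 units [ 0.01 -0.01 -0.24] turn units 0.01 tcp [0.5993 0.1603 0.1634] rot [ 3.1412 -0.     -3.0509] F [-2.79 -0.28  8.1 ] M [-0.1   0.47  0.01] gap -0.0001
t 20.0 units [ 0.01 -0.01 -0.24] turn units 0.01 tcp [0.5993 0.1602 0.1634] rot [ 3.1413e+00 -1.0000e-04 -3.0509e+00] F [-3.5  -0.53  7.44] M [-0.09  0.45 -0.03] gap 0.0003
t 20.05 units [ 0.01 -0.01 -0.24] turn units 0.01 tcp [0.5993 0.1603 0.1634] rot [ 3.1413e+00 -1.0000e-04 -3.0509e+00] F [-3.17 -1.06  7.76] M [-0.13  0.53 -0.03] gap -0.0
```

Request:
arm_command(gripper=[1], offset=[[0.006,0,0.027]], turn=[0])

```text
time: 20.15
tcp_pos: [0.5993, 0.1603, 0.1634]
tool_rot: [3.141, 0.001, -3.051]
contact_force: [-3.3, -0.8, 10.2]
finger_gap: 0.0
```

```bash
python3 -c "
from h import *
for i in range(3): settle(1);rel([.599,.160,.173],np.pi+.09)"
```

```text
t 20.2 units [ 0.01 -0.01 -0.24] turn units 0.01 tcp [0.5993 0.1603 0.1634] rot [ 3.1414e+00  1.4000e-03 -3.0508e+00] F [-3.24 -0.88  9.6 ] M [-0.11  0.59 -0.02] gap 0.0001
t 20.25 units [ 0.01 -0.01 -0.24] turn units 0.01 tcp [0.5993 0.1603 0.1634] rot [ 3.1414e+00  1.4000e-03 -3.0508e+00] F [-2.89 -0.06 10.14] M [-0.13  0.62  0.03] gap 0.0001
t 20.3 units [ 0.01 -0.01 -0.24] turn units 0.01 tcp [0.5993 0.1603 0.1634] rot [ 3.1413e+00  1.3000e-03 -3.0508e+00] F [-3.58 -0.03  9.22] M [-0.14  0.6  -0.03] gap -0.0004
```

The knob bears on the spacer at 9–10 N with no further travel. I'll lift clear and check.

Request:
arm_command(gripper=[1,1,1,1,1,1], offset=[[0,0,-0.1],[0,0,-0.5],[0,0,-0.9],[0.6,0,-0.5],[0.8,0,0],[0,0,0]], turn=[0,0,0,0,0,0])

```text
time: 20.9
tcp_pos: [0.5418, 0.1549, 0.2436]
tool_rot: [3.141, -0.002, -3.051]
contact_force: [-0.8, 0.5, 0.4]
finger_gap: -0.0001
```

```bash
python3 -c "
from h import *
im=grab('scene','scene10');t=grab('top','top10');rel([.529,.1538,.235],np.pi+.09)
c=im['pixels'][180:350,320:520];cv2.imwrite('pics/s10c.png',cv2.resize(c,None,fx=3.5,fy=3.5,interpolation=cv2.INTER_CUBIC))
W=world(im);m=(W[...,2]>.14)&(W[...,2]<.18)&(np.hypot(W[...,0]-.599,W[...,1]-.16)<.03);P=W[m];print('knob top',np.percentile(P[:,2],95))
for s in('scene','top'):
  a=dict(np.load(s+'0.npz'));b=dict(np.load(s+'10.npz'));
W=world(t)
m=(W[...,2]>.006)&(W[...,2]<.07)&(W[...,0]>.4)&(W[...,0]<.56)&(W[...,1]<-.08)&(W[...,1]>-.2);F=W[m];F=F[F[:,2]>.036];print('ring fin',F.mean(0))
"
```

```text
t 21.0 units [0.38 0.01 0.22] turn units -0.0 tcp [0.5442 0.1548 0.2436] rot [ 3.1410e+00 -2.0000e-04 -3.0517e+00] F [ 0.83 -0.47  0.17] M [-0.01 -0.01  0.05] gap -0.0001
knob top 0.1660809143208809
ring fin [ 0.44856709 -0.10832113  0.04717872]
```

View pics/s10c.png

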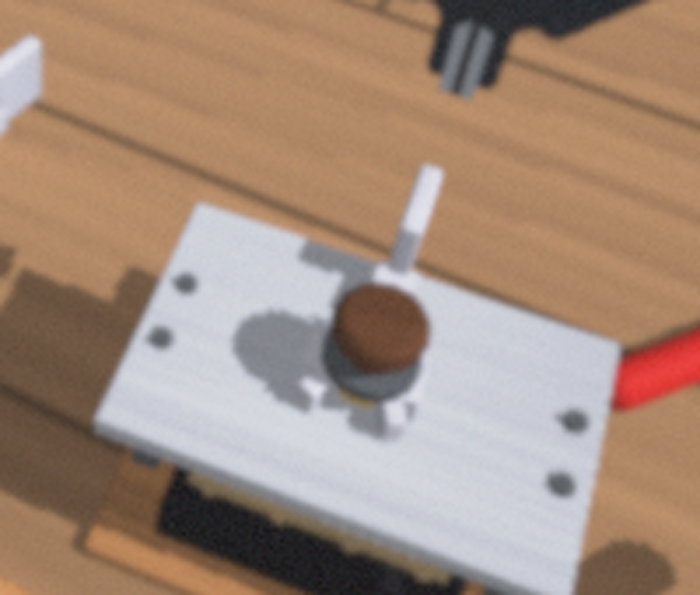

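View pics/top10.png

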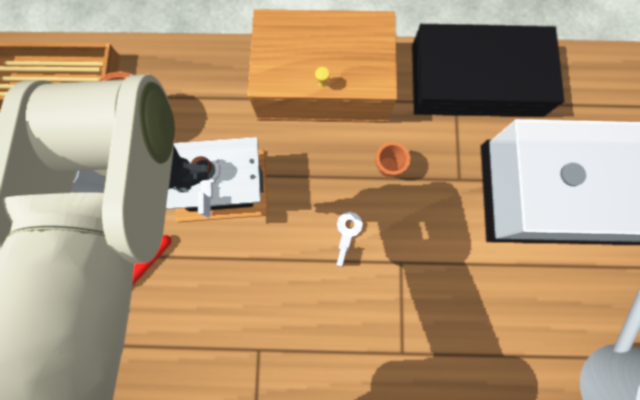

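The knob now sits on the spacer (flange at (375,385), lips at (315,390) and (398,412)). The ring (348,222) and pot (392,158) haven't moved, and the gripper is clear.

```bash
python3 -c "
from h import *
print(ctrl.hand_in())"
```

```text
the job is handed in; nothing more can be done
None
```

The C-shaped spacer is on the press rod and the knob is pressed down onto it; I handed the job in at about 21 s of the 72 s.

- **Spacer:** I slid it in lying flat on the bridge, level to within about 6 mrad, until the back of its bore bore on the rod. The push read about 9 N (9.8 N at most) with no further travel. It stopped about 3 mm beyond where I had estimated from the cameras. I then let go of it.
- **Knob:** I pressed it with the shut fingers. It slid down at 3–4 N, then stopped hard at TCP z = 0.1634, about 50 mm above the bridge, as expected for the 16 mm spacer. It held 9–10 N (10.2 N at most). A sideways load of 2–5 N built up on the knob during the press, and I did not fully remove it.
- **Last checks:**
  - The final pictures show the spacer unmoved after the press, with the flange on it and both lips visible beyond the knob.
  - The arm is clear of everything; TCP z is 0.244.
  - The ring's fin measured within 1 mm of its first position, and the pot looks unmoved in the picture.
  - The scene camera put the knob top at 0.166 against 0.1634 by touch, about 2.5 mm apart, roughly the calibration error.

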